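# Set the page dryer to its third click and start it

### The job

The freshly inked book is drying in front of the page dryer: with the fingertips, lightly push the dryer's speed lever from its off end to the third click, never running past it, and only then press the round start button fully down and let it come back up. Just push and press: do not grip the lever, and do not lift or shift the hand seal, the ink jar or the water bottle that stand around the dryer. Finish with the lever resting in the third click.

Things in the scene. Friction and masses are not known exactly. Their poses are not given: they have to be found in the camera images.
- dryer: Page dryer, a white box fixed to the counter, 130 (x) x 300 (y) x 75 high (z) mm; origin: centre of its underside. x points out of its air outlet to the open book (flat, fixed), y along the lever's slot from the off end, z up. On its flat top at x = 0: the lever (off position y = -70 mm, slot to y = +10 mm) and the button (y = +105 mm). The top is bare from y = -150 mm up to the lever.
- speed_lever (a joint): How far the speed lever has slid along the dryer's +y axis, in m: 0 at the off end, where it starts; clicks one to five at 0.016, 0.032, 0.048, 0.064, 0.080, each marked by a flat black bar beside the slot (so is off). About 3 N moves it out of a click; just past half-way (8 to 9 mm) to the next, a spring pulls it the rest of the way, ahead of the finger, and it stays there.
- lever_grip (a point): Middle of the lever's handle, a black upright block 28 (x) x 10 (y, the sliding direction) x 24 high mm (dryer's axes) whose underside is 8 mm and whose top is 32 mm above the dryer's top; this point is 20 mm above the dryer's top. It moves with the lever.
- start_button (a joint): How far the start button is pressed down, in m: 0 up, 0.006 fully down; it springs back. About 5 N holds it fully down.
- start_button_top (a point): Centre of the upper face of the round black start button, 30 mm in diameter, in a low grey surround on top of the dryer; it is pressed straight down.
- seal: Loose wooden hand seal standing upright, 38 mm in diameter, 74 mm high, on the near (-x) side of the dryer; origin at the centre of its underside. Not to be moved.
- ink_jar: Loose closed ink jar, 52 mm in diameter, 62 mm high, beside the -y end of the dryer; origin at the centre of its underside. Not to be moved.
- water_bottle: Loose closed water bottle, 56 mm in diameter, 150 mm high, beyond the +y end of the dryer; origin at the centre of its underside. Not to be moved.

How it is judged:
On the way, in this order (a step that is already met when the one before it is completed fails the run):
1. the lever rests in the third click (value of joint speed_lever between 0.044 and 0.052 m), for 0.3 s.
2. the start button is pressed fully down with the lever in the third click (all of step 1 and value of joint start_button between 0.0045 and 0.02 m), for 0.05 s.
At the end, for the whole second after the job is handed in: The lever is within 4 mm of the third click (0.044 to 0.052 m), the start button is back up (less than 1.5 mm down), and the seal, jar and bottle stand upright, at rest, within 15 mm of where they were (all of step 1 and value of joint start_button below 0.0015 m and distance of each of seal, ink_jar, water_bottle from where it was at the start of the episode below 0.015 m and angle between each of seal, ink_jar, water_bottle's own z axis and vertical below 0.15 rad and linear speed of each of seal, ink_jar, water_bottle below 0.02 m/s); the robot touches nothing.
It fails at once if the lever is run past the third click (over the ridge towards the fourth) (value of joint speed_lever above 0.056 m).
It fails at once if the lever is gripped or rammed (more than 20 N on it) instead of lightly pushed (contact force between the fingers and speed_lever above 20 N).
It fails at once if the start button is pressed while the lever is not in the third click (value of joint start_button above 0.003 m and not (value of joint speed_lever between 0.044 and 0.052 m)).
It fails at once if the seal, the ink jar or the water bottle is lifted, knocked or shifted by more than 15 mm (distance of any of seal, ink_jar, water_bottle from where it was at the start of the episode above 0.015 m).
It also fails if it takes over 51 s, if anything falls off the work surface, if the arm or the gripper's body presses on something with over 40 N, if the wrist force passes 120 N, or if a joint passes its speed limit or range.

### The arm

A 6-joint arm with a two-finger parallel gripper is mounted at the origin on the work surface. World frame = base frame: x ahead of the robot, y to its left, z up, the work surface at z = 0. Lengths are in m, angles in rad, forces in N, time in s.
With the tool pointing down it reaches from about 0.25 to 0.775 m from the base axis. Payload 4 kg.
Tool frame: the origin (TCP) lies midway between the tips of the shut fingers; the grasp point (between the pads) lies 19 mm behind it; z points along the fingers, y is the line along which they close (so a half turn about z gives the same grasp; the last joint's range is limited). The gripper opens to 94 mm and grips with 3 to 60 N. Pads are 16 mm wide; open, the fingers measure 119 mm over their backs; the gripper's body (75 mm by 177 mm) begins 78 mm behind the grasp point.
Start: joints at [1.235, 0.087, 1.371, -0, 1.684, -0.103], TCP at [0.127, 0.535, 0.206] pointing down, gripper open.
Joint ranges: [-3.1, 3.1], [-0.76, 2.03], [0.27, 2.55], [-1.08, 4.22], [0.17, 2.65], [-2.57, 2.57]. Speed limits (rad/s): [2.79, 2.79, 3.14, 3.14, 3.14, 3.14].

### API

Orientations are given as [roll, pitch, yaw] about the fixed x, y, z axes, in that order (R = Rz(yaw) Ry(pitch) Rx(roll)).
In Python, from bench import sensors, eyes, job gives the robot as it stands.
- The arm moves only by the tool arm_command, never from a script. Its argument "series" is a list of rows, each a list of 7 numbers: the opening, from 0 (shut) to 1 (fully open), then the shift along the tool's x, y, z in cm, then the turn, a rotation vector about the tool's x, y, z in rad. In form: [[fingers, dx, dy, dz, wx, wy, wz], ...]. A call has 1 to 20 rows; each row shifts and turns the commanded pose from where the row before left it, along the tool's axes as they then stand; what a row does not reach is not made up. A row lasts 1/10 s, in which the tool goes at most 50 mm and 8.59 degrees, less where a joint would pass 70% of its speed; a pose out of reach is approached as far as the arm can. A call with a gripper value outside its range is refused whole. The fingers move at their own pace and stop on an object; the grip force is fixed at half the most. Time passes only in rows, so rows that do not move let the fingers close. It gives the time, the measured TCP pose, the force and the opening at its end, in the units of the state.
- sensors.get_obs(): the state, without advancing time (a new reading comes with each control period).
- eyes.snapshot(name): name is "side" or "top" or "wrist"; returns the picture (420x560x3 uint8, blue, green, red); there is no depth.
- eyes.get_calibration(name): a dict with "mtx" (3x3 intrinsics, pixels), "R" (3x3) and "t" (3): a world point X has camera coordinates R X + t. Camera axes: x right, y down, z forward; pixel columns grow to the right and rows downward; lengths in m; the calibration is good to about 2 mm. The wrist camera is an equidistant fisheye: a pixel r from the principal point sees the ray r / f radians off the axis. A picture is of the moment at which its call begins: read the wrist's pose just before it. get_calibration takes no time and is no camera call; for the wrist camera it gives the pose at the moment of the call.
- job.close_job(): hands the job in, once; it reports no verdict.
The state is a dict: "time": time; "joint_positions": joint angles; "qvel": joint speeds; "joint_torque": joint torques, N m; "tool_pos": TCP position; "ee_rot": TCP orientation; "wrist_force": force on the tool from outside, world axes, zero at the start; "wrist_torque": the same for the moment, N m; "width": finger opening in m.
Only numpy, scipy, OpenCV 4.12 (cv2) and the standard library are available. Lean on these libraries where they do the work, as an engineer would, in place of code of your own. Each camera call takes 0.05 s, during which the arm holds its last target. There are 200 camera calls.

## Working session

There is one attempt and no reset: what is moved stays moved. The work goes in short steps, Python scripts to look and compute and a tool call to move; the robot and the scene stay as the last step left them, time stands still between calls to the robot, and variables do not carry over. Pictures are saved under pics/ and viewed, on a budget of 10 in all, crops included, one or two more only if the job needs it, and the job is handed in when it is done.

Besides the shell and the picture viewer there is one more tool, called in YAML: its name, and indented under it one key for each argument. arm_command: Moves the arm, as the interface text tells. Its arguments: {"type":"object","properties":{"series":{"type":"array","items":{"type":"array","items":{"type":"number"}}}},"required":["series"]}

```bash
mkdir -p pics
python3 - <<'E'
from bench import sensors, eyes
import cv2
o=sensors.get_obs();print({k:o[k] for k in('time','tool_pos','ee_rot','wrist_force','width')})
for n in('side','top'):
    cv2.imwrite(f'pics/{n}0.png',eyes.snapshot(n));c=eyes.get_calibration(n);print(n,c)
E
```

```text
{'time': 0.0, 'tool_pos': array([0.12671939, 0.53464751, 0.20433152]), 'ee_rot': array([-3.13943120e+00, -2.38007262e-04,  2.90877217e+00]), 'wrist_force': array([ 0.29334084,  0.76473964, -0.32928458]), 'width': 0.09409947601292519}
side {'mtx': array([[389.8739931 ,   0.        , 276.12398691],
       [  0.        , 389.8739931 , 209.3518835 ],
       [  0.        ,   0.        ,   1.        ]]), 'R': array([[-0.99620606, -0.08511078,  0.01815593],
       [-0.06402351,  0.5754582 , -0.81532132],
       [ 0.05894465, -0.81339045, -0.57872403]]), 't': array([0.60125095, 0.06428856, 0.78952065])}
top {'mtx': array([[454.7746492 ,   0.        , 281.57811803],
       [  0.        , 454.7746492 , 207.58532874],
       [  0.        ,   0.        ,   1.        ]]), 'R': array([[ 0.00556602, -0.99998023,  0.00292483],
       [-0.99914685, -0.00568103, -0.04090589],
       [ 0.04092169, -0.00269465, -0.99915872]]), 't': array([0.05093266, 0.58414799, 0.87869425])}
```

View pics/top0.png

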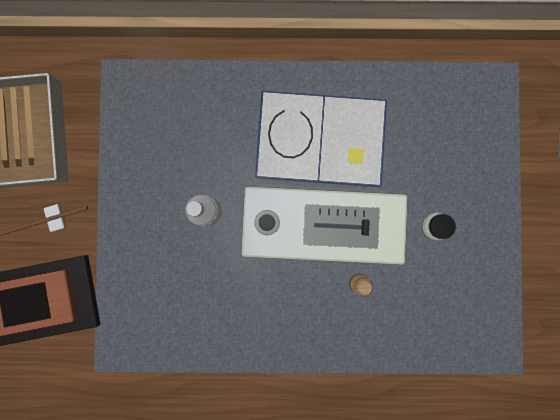

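View pics/side0.png

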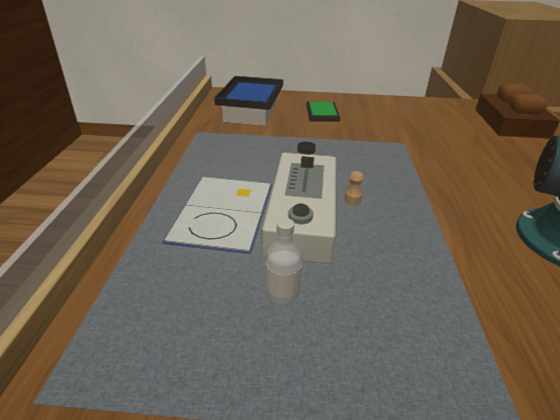

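Top view: dryer top corners are near (245,188), (407,195), (404,263) and (243,256). The lever is at (366,228), the button at (266,222), the bottle at (200,210), the jar at (440,226) and the seal at (362,285). The side view agrees, and the arm is out of the way.

```bash
cat > h.py <<'E'
import numpy as np, cv2
from bench import sensors, eyes
def ray(n,u,v,z,c=None):
    c=c or eyes.get_calibration(n); R=np.array(c['R']);C=-R.T@c['t']
    K=c['mtx']
    if n=='wrist':
        a=np.array([(u-K[0,2])/K[0,0],(v-K[1,2])/K[1,1]]);r=np.hypot(*a)+1e-12
        d=np.r_[a/r*np.sin(r),np.cos(r)]
    else: d=np.linalg.solve(K,[u,v,1.])
    d=R.T@d
    return C+d*(z-C[2])/d[2]
E
python3 - <<'E'
from h import *
im=cv2.imread('pics/top0.png');g=cv2.cvtColor(im,cv2.COLOR_BGR2GRAY)
# white dryer mask
m=((g>165)).astype(np.uint8);m[:186]=0
n,l,s,c=cv2.connectedComponentsWithStats(m)
i=[k for k in range(1,n) if s[k,4]>2000];print([(s[k],c[k]) for k in i])
k=max(i,key=lambda k:s[k,4]);h=cv2.findContours((l==k).astype(np.uint8),0,2)[0][0]
r=cv2.minAreaRect(h);b=cv2.boxPoints(r);print(b)
P=np.array([ray('top',*q,.075) for q in b]);print(P.round(4),[np.linalg.norm(P[j]-P[j-1]).round(4) for j in range(4)])
print('ctr',P.mean(0))
for nm,u,v,z in[('lever',366,228,.107),('button',266,222,.085),('bottlecap',194,209,.15),('jar',442,226,.062),('seal',361,283,.074)]:print(nm,ray('top',u,v,z).round(4))
e=cv2.resize(im[180:300,180:460],None,fx=2.85,fy=2.85,interpolation=2);cv2.imwrite('pics/topc.png',e)
E
```

```text
[(array([ 242,  187,  165,   77, 7562], dtype=int32), array([320.9812219 , 224.87860354]))]
[[241.32669 255.46637]
 [244.77554 186.4888 ]
 [407.21945 194.611  ]
 [403.7706  263.58856]]
[[ 0.4941  0.1268  0.075 ]
 [ 0.6194  0.1217  0.075 ]
 [ 0.6062 -0.1745  0.075 ]
 [ 0.481  -0.1675  0.075 ]] [np.float64(0.2946), np.float64(0.1254), np.float64(0.2965), np.float64(0.1255)]
ctr [ 0.55016312 -0.02339666  0.075     ]
lever [ 0.5451 -0.0932  0.107 ]
button [0.5548 0.0822 0.085 ]
bottlecap [0.575  0.1994 0.15  ]
jar [ 0.5494 -0.2421  0.062 ]
seal [ 0.4455 -0.0901  0.074 ]
```

View pics/topc.png

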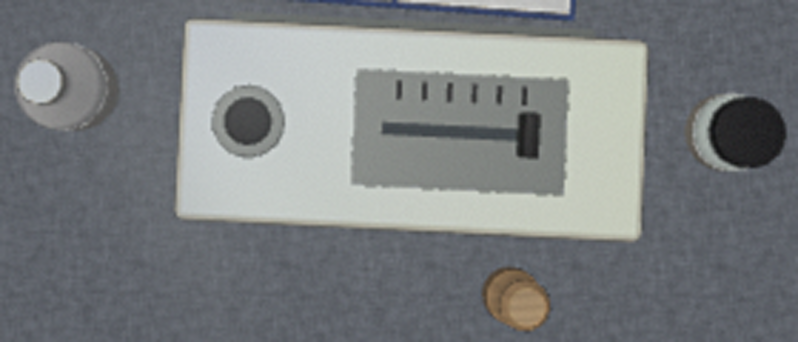

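Turn so that tool x lies along the dryer's +y and tool y along its +x, with the fingers shut, then travel over.

arm_command:
  series:
    - [0,0,0,0,0,0,0.138]
    - [0,0,0,0,0,0,0.138]
    - [0,0,0,0,0,0,0.138]
    - [0,0,0,0,0,0,0.138]
    - [0,0,0,0,0,0,0.138]
    - [0,0,0,0,0,0,0.138]
    - [0,0,0,0,0,0,0.138]
    - [0,0,0,0,0,0,0.138]
    - [0,0,0,0,0,0,0.138]
    - [0,0,0,0,0,0,0.138]
    - [0,-3.6,2.5,0,0,0,0]
    - [0,-3.6,2.5,0,0,0,0]
    - [0,-3.6,2.5,0,0,0,0]
    - [0,-3.6,2.5,0,0,0,0]
    - [0,-3.6,2.5,0,0,0,0]
    - [0,-3.6,2.5,0,0,0,0]
    - [0,-3.6,2.5,0,0,0,0]
    - [0,-3.6,2.5,0,0,0,0]
    - [0,-3.6,2.5,0,0,0,0]
    - [0,0,0,0,0,0,0]

```text
time: 2.1
tool_pos: [0.34, 0.198, 0.205]
ee_rot: [3.141, 0.002, 1.52]
wrist_force: [0.1, 0.1, 0.5]
width: 0.0006
```

arm_command:
  series:
    - [0,-3.6,2.5,0,0,0,0]
    - [0,-3.6,2.5,0,0,0,0]
    - [0,-3.6,2.5,0,0,0,0]
    - [0,-3.6,2.5,0,0,0,0]
    - [0,-3.6,2.5,0,0,0,0]
    - [0,-3.6,2.5,0,0,0,0]
    - [0,-3.6,2.5,0,0,0,0]
    - [0,-3.6,2.5,0,0,0,0]
    - [0,-3.0,0,0,0,0,0]
    - [0,0,0,2,0,0,0]
    - [0,0,0,2,0,0,0]
    - [0,0,0,0,0,0,0]
    - [0,0,0,0,0,0,0]

```text
time: 3.4
tool_pos: [0.5244, -0.1231, 0.1651]
ee_rot: [-3.14, -0.001, 1.53]
wrist_force: [1.0, -0.1, -0.1]
width: 0.0004
```

Run:
```python
from h import *
o=sensors.get_obs();print({k:o[k] for k in('time','tool_pos','ee_rot','wrist_force','width')})
w=eyes.get_calibration('wrist');iw=eyes.snapshot('wrist');it=eyes.snapshot('top')
np.save('w.npy',w,allow_pickle=True);print(w)
cv2.imwrite('pics/w1.png',iw);cv2.imwrite('pics/t1.png',it)
```

```text
{'time': 3.4, 'tool_pos': array([ 0.52443794, -0.12312523,  0.16509377]), 'ee_rot': array([-3.14026130e+00, -8.00023215e-04,  1.52982658e+00]), 'wrist_force': array([ 1.02624889, -0.08767238, -0.10908071]), 'width': 0.00036224108248873754}
{'mtx': array([[325.1922621 ,   0.        , 276.40770411],
       [  0.        , 325.1922621 , 210.02698622],
       [  0.        ,   0.        ,   1.        ]]), 'R': array([[ 0.99916496, -0.0408425 , -0.00112799],
       [-0.03877818, -0.95663691,  0.28869027],
       [-0.01286991, -0.28840546, -0.95742188]]), 't': array([-0.52879881, -0.11509963,  0.32484291])}
```

View pics/w1.png

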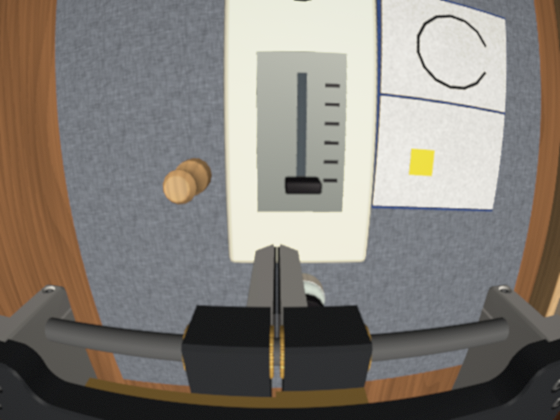

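The wrist view shows the lever handle at (303,185), with bars at rows 180, 161, 142, 123, 104 and 85 near column 332. The shut fingertips are short of it at (276,250), and the jar is just visible beneath the gripper.

Run:
```python
from h import *
c=np.load('w.npy',allow_pickle=True).item()
g=cv2.cvtColor(cv2.imread('pics/w1.png'),cv2.COLOR_BGR2GRAY)
m=(g[70:205,262:345]<75).astype(np.uint8)
n,l,s,ce=cv2.connectedComponentsWithStats(m)
y=np.array([.0441,.999]);y/=np.hypot(*y);x=np.array([y[1],-y[0]]);C=np.array([.5502,-.0234])
for k in range(1,n):
    if s[k,4]<8: continue
    u,v=ce[k]+[262,70]
    z=.075 if s[k,4]<150 else .095
    p=ray('wrist',u,v,z,c);print(s[k],(u.round(1),v.round(1)),p.round(4),'xd',((p[:2]-C)@x).round(4),'yd',((p[:2]-C)@y).round(4))
```

```text
[64 15 12  1 12] (np.float64(331.5), np.float64(85.0)) [ 0.5738 -0.0142  0.075 ] xd 0.0231 yd 0.0102
[64 34 12  1 12] (np.float64(331.5), np.float64(104.0)) [ 0.5733 -0.0301  0.075 ] xd 0.0233 yd -0.0057
[64 53 12  2 16] (np.float64(332.5), np.float64(123.2)) [ 0.5737 -0.0462  0.075 ] xd 0.0245 yd -0.0217
[63 72 13  2 24] (np.float64(331.0), np.float64(142.5)) [ 0.5722 -0.0623  0.075 ] xd 0.0237 yd -0.0378
[63 91 12  2 24] (np.float64(330.5), np.float64(161.5)) [ 0.5715 -0.0783  0.075 ] xd 0.0237 yd -0.0539
[ 23 106  36  18 596] (np.float64(302.3), np.float64(184.9)) [ 0.5459 -0.0932  0.095 ] xd -0.0013 yd -0.0699
[ 62 109  12   3  34] (np.float64(329.8), np.float64(180.0)) [ 0.5709 -0.0942  0.075 ] xd 0.0238 yd -0.0698
```

Bars and lever agree with the given sizes (16 mm pitch, lever at y = -70 mm). Now I'll align behind the lever and lower.

arm_command:
  series:
    - [0,-0.3,1.05,0,0,0,0]
    - [0,0,1.05,0,0,0,0]
    - [0,0,0,2,0,0,0]
    - [0,0,0,2,0,0,0]
    - [0,0,0,2,0,0,0]
    - [0,0,0,1,0,0,0]
    - [0,0,0,0.4,0,0,0]
    - [0,0,0,0,0,0,0]
    - [0,0,0,0,0,0,0]

```text
time: 4.4
tool_pos: [0.5463, -0.1282, 0.0926]
ee_rot: [3.14, 0.0, 1.529]
wrist_force: [-0.5, -1.0, -0.3]
width: 0.0004
```

```bash
cat >> h.py <<'E'
y=np.array([.0441,.999]);y/=np.hypot(*y);x=np.array([y[1],-y[0]]);C=np.array([.5502,-.0234])
def st():
    o=sensors.get_obs();d=np.array(o['tool_pos'][:2])-C
    print(round(o['time'],2),'xd %.4f yd %.4f z %.4f'%(d@x,d@y,o['tool_pos'][2]),np.round(o['wrist_force'],2),np.round(o['ee_rot'],3))
E
python3 -c "
from h import *
st()"
```

```text
4.4 xd 0.0007 yd -0.1049 z 0.0926 [-0.5  -0.98 -0.31] [3.14  0.    1.529]
```

arm_command:
  series:
    - [0,0.5,0,0,0,0,0]
    - [0,0.5,0,0,0,0,0]
    - [0,0.3,0,0,0,0,0]
    - [0,0.2,0,0,0,0,0]
    - [0,0.2,0,0,0,0,0]
    - [0,0.2,0,0,0,0,0]
    - [0,0.2,0,0,0,0,0]
    - [0,0.2,0,0,0,0,0]
    - [0,0,0,0,0,0,0]

```text
time: 5.3
tool_pos: [0.5464, -0.1055, 0.0915]
ee_rot: [3.142, 0.001, 1.529]
wrist_force: [-0.6, -1.4, -0.1]
width: 0.0003
```

```bash
python3 -c "
from h import *
st()"
```

```text
5.3 xd -0.0002 yd -0.0822 z 0.0915 [-0.57 -1.44 -0.1 ] [3.142e+00 1.000e-03 1.529e+00]
```

arm_command:
  series:
    - [0,0.2,0,0,0,0,0]
    - [0,0.2,0,0,0,0,0]
    - [0,0.2,0,0,0,0,0]
    - [0,0.2,0,0,0,0,0]
    - [0,0.2,0,0,0,0,0]
    - [0,0.2,0,0,0,0,0]
    - [0,0.2,0,0,0,0,0]
    - [0,0.2,0,0,0,0,0]
    - [0,0.2,0,0,0,0,0]
    - [0,0.2,0,0,0,0,0]
    - [0,0.2,0,0,0,0,0]
    - [0,0.2,0,0,0,0,0]
    - [0,0.2,0,0,0,0,0]
    - [0,0.2,0,0,0,0,0]
    - [0,0.2,0,0,0,0,0]
    - [0,0,0,0,0,0,0]
    - [0,0,0,0,0,0,0]

```text
time: 7.0
tool_pos: [0.5477, -0.0751, 0.0915]
ee_rot: [3.142, 0.0, 1.529]
wrist_force: [-0.4, -0.7, 0.1]
width: 0.0004
```

Run:
```python
from h import *
st()
c=eyes.get_calibration('wrist');iw=eyes.snapshot('wrist');np.save('w2.npy',c,allow_pickle=True)
cv2.imwrite('pics/w2.png',iw)
```

```text
7.0 xd -0.0003 yd -0.0518 z 0.0915 [-0.43 -0.7   0.06] [3.142 0.    1.529]
```

View pics/w2.png

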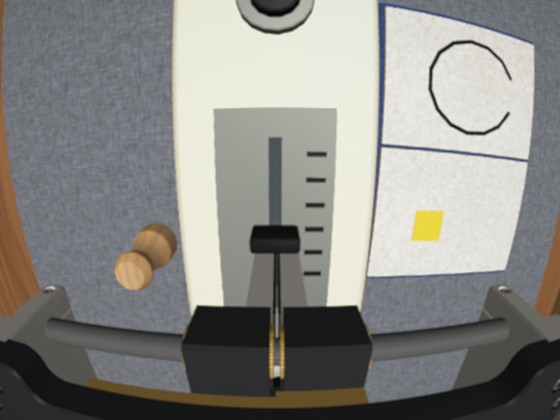

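The lever (handle at about (275,238)) has moved up the slot with the fingertip close behind. I'll compute its reading.

```bash
cat >> h.py <<'E'
def lever(pic,cal,col):
    c=np.load(cal,allow_pickle=True).item()
    g=cv2.cvtColor(cv2.imread(pic),cv2.COLOR_BGR2GRAY)
    m=(g[60:262,col-35:col+65]<60).astype(np.uint8)
    n,l,s,ce=cv2.connectedComponentsWithStats(m)
    for k in range(1,n):
        if s[k,4]<15: continue
        u,v=ce[k]+[col-35,60]; big=s[k,4]>200
        f=lambda v,z:(ray('wrist',u,v,z,c)[:2]-C)@y
        print(s[k]+[col-35,60,0,0,0],'yd %.4f'%f(v,.095 if big else .075), 'far top edge-5mm %.4f'%(f(s[k,1]+60-.5,.107)-.005) if big else '')
E
python3 - <<'E'
from h import *
lever('pics/w1.png','w.npy',302);print();lever('pics/w2.png','w2.npy',275)
E
```

```text
[286 177  35  16 530] yd -0.0699 far top edge-5mm -0.0659

[308 153  18   2  35] yd 0.0103 
[307 179  18   3  38] yd -0.0058 
[307 204  17   3  50] yd -0.0220 
[ 250  225   50   37 1337] yd -0.0374 far top edge-5mm -0.0288
[306 228  17   3  49] yd -0.0381 
[305 251  16   3  47] yd -0.0542
```

The lever is in click 2, with the finger face 1 mm behind it. Push 12 mm more (finger-driven value about 0.043), so the spring finishes the click, then back off.

arm_command:
  series:
    - [0,0.2,0,0,0,0,0]
    - [0,0.2,0,0,0,0,0]
    - [0,0.2,0,0,0,0,0]
    - [0,0.2,0,0,0,0,0]
    - [0,0.1,0,0,0,0,0]
    - [0,0.1,0,0,0,0,0]
    - [0,0.1,0,0,0,0,0]
    - [0,0.1,0,0,0,0,0]
    - [0,0,0,0,0,0,0]
    - [0,0,0,0,0,0,0]

```text
time: 8.05
tool_pos: [0.5482, -0.063, 0.0915]
ee_rot: [3.142, -0.0, 1.529]
wrist_force: [0.1, 0.0, 0.0]
width: 0.0004
```

```bash
python3 -c "
from h import *
st()"
```

```text
8.05 xd -0.0003 yd -0.0396 z 0.0915 [0.14 0.02 0.03] [ 3.142 -0.     1.529]
```

arm_command:
  series:
    - [0,-1,0,0,0,0,0]
    - [0,-2,0,0,0,0,0]
    - [0,-2,0,0,0,0,0]
    - [0,0,0,0,0,0,0]
    - [0,0,0,0,0,0,0]

```text
time: 8.55
tool_pos: [0.546, -0.1134, 0.0914]
ee_rot: [-3.142, -0.001, 1.527]
wrist_force: [-0.0, 0.1, 0.5]
width: 0.0003
```

Run:
```python
from h import *
st()
c=eyes.get_calibration('wrist');iw=eyes.snapshot('wrist');np.save('w3.npy',c,allow_pickle=True)
cv2.imwrite('pics/w3.png',iw)
lever('pics/w3.png','w3.npy',290)
```

```text
8.55 xd -0.0003 yd -0.0901 z 0.0914 [-0.05  0.08  0.47] [-3.142e+00 -1.000e-03  1.527e+00]
[309 116  17   2  19] yd -0.0059 
[255 136  46  22 834] yd -0.0222 far top edge-5mm -0.0203
[308 143  17   2  33] yd -0.0219 
[308 169  17   3  37] yd -0.0379 
[307 194  17   3  51] yd -0.0539 
[306 219  17   2  34] yd -0.0700 
[274 248   2  14  20] yd -0.0945 
[278 248   2  14  17] yd -0.0947
```

View pics/w3.png

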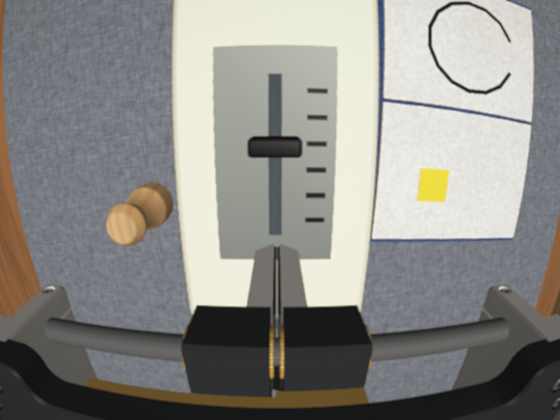

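The lever is at y = -22.2 mm, level with the third-click bar at (317,143), and the finger is clear. Up and over to the button.

arm_command:
  series:
    - [0,0,0,-3,0,0,0]
    - [0,0,0,-3,0,0,0]
    - [0,3.9,0,0,0,0,0]
    - [0,3.9,0,0,0,0,0]
    - [0,3.9,0,0,0,0,0]
    - [0,3.9,0,0,0,0,0]
    - [0,3.9,0,0,0,0,0]
    - [0,0,0,2,0,0,0]
    - [0,0,0,2,0,0,0]
    - [0,0,0,1,0,0,0]
    - [0,0,0,0,0,0,0]
    - [0,0,0,0,0,0,0]

```text
time: 9.8
tool_pos: [0.5544, 0.082, 0.102]
ee_rot: [3.141, -0.0, 1.529]
wrist_force: [0.7, -0.3, 0.2]
width: 0.0007
```

Run:
```python
from h import *
st();cv2.imwrite('pics/s4.png',cv2.resize(eyes.snapshot('side')[120:300,200:400],None,fx=3,fy=3,interpolation=2))
```

```text
9.8 xd -0.0004 yd 0.1054 z 0.1020 [ 0.68 -0.31  0.15] [ 3.141 -0.     1.529]
```

View pics/s4.png

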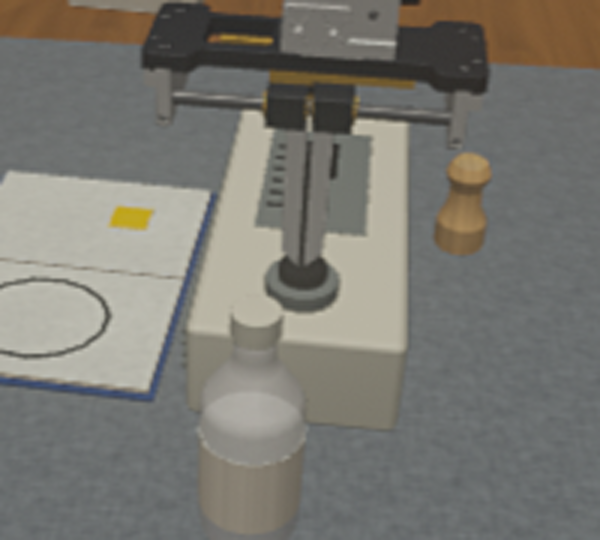

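The fingertips are centred above the button at crop (302,268), with the bottle and seal clear. Lower in small steps while reading the force.

arm_command:
  series:
    - [0,0,0,0.3,0,0,0]
    - [0,0,0,0.3,0,0,0]
    - [0,0,0,0.2,0,0,0]
    - [0,0,0,0.2,0,0,0]
    - [0,0,0,0,0,0,0]
    - [0,0,0,0,0,0,0]

```text
time: 10.45
tool_pos: [0.555, 0.0817, 0.0924]
ee_rot: [3.139, 0.0, 1.529]
wrist_force: [0.4, -0.3, 4.6]
width: 0.0002
```

arm_command:
  series:
    - [0,0,0,0.1,0,0,0]
    - [0,0,0,0.1,0,0,0]
    - [0,0,0,0.1,0,0,0]
    - [0,0,0,0,0,0,0]
    - [0,0,0,0,0,0,0]

```text
time: 10.95
tool_pos: [0.5551, 0.0817, 0.0911]
ee_rot: [3.139, 0.0, 1.529]
wrist_force: [-0.9, -1.0, 11.3]
width: 0.0009
```

Force is 11 N and the tip has stopped about 2 mm short of the command, so the button is bottomed. One more mm to confirm, then release.

arm_command:
  series:
    - [0,0,0,0.1,0,0,0]
    - [0,0,0,0,0,0,0]
    - [0,0,0,0,0,0,0]

```text
time: 11.25
tool_pos: [0.5551, 0.0817, 0.091]
ee_rot: [3.138, 0.0, 1.529]
wrist_force: [-3.1, -1.3, 15.2]
width: 0.0005
```

arm_command:
  series:
    - [0,0,0,-0.5,0,0,0]
    - [0,0,0,-1,0,0,0]
    - [0,0,0,-3,0,0,0]
    - [0,0,0,-4,0,0,0]
    - [0,0,-4,-3,0,0,0]
    - [0,0,-4,0,0,0,0]
    - [0,0,-4,0,0,0,0]
    - [0,0,-4,0,0,0,0]
    - [0,0,0,0,0,0,0]
    - [0,0,0,0,0,0,0]
    - [0,0,0,0,0,0,0]

```text
time: 12.35
tool_pos: [0.3947, 0.0886, 0.2021]
ee_rot: [-3.141, -0.0, 1.529]
wrist_force: [-0.4, -0.5, 0.7]
width: 0.0006
```

Run:
```python
from h import *
st();im=eyes.snapshot('top');cv2.imwrite('pics/t5.png',im);cv2.imwrite('pics/t5c.png',cv2.resize(im[180:300,180:460],None,fx=2.85,fy=2.85,interpolation=2))
```

```text
12.35 xd -0.1603 yd 0.1050 z 0.2021 [-0.35 -0.48  0.72] [-3.141 -0.     1.529]
```

View pics/t5c.png

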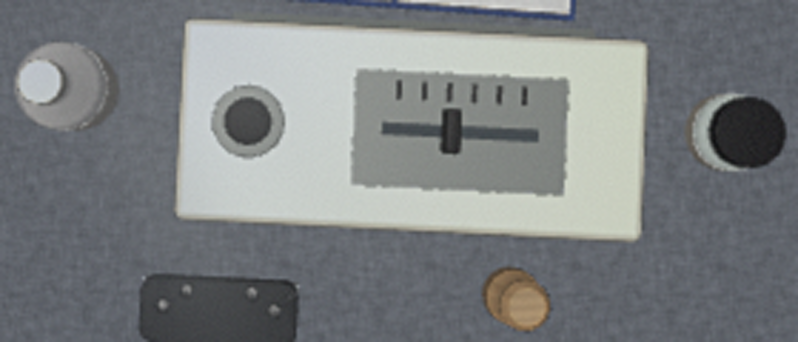

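Top view: lever at crop (452,131), level with the third-click bar at (449,92); seal, jar and bottle are at their old pixels. To be sure the stop was the button's bottom and not its surround, I'll check the height of the button's top in the existing images.

Run:
```python
from h import *
a=cv2.imread('pics/top0.png').astype(int);b=cv2.imread('pics/t5.png').astype(int)
def ctr(n,f,r):
    g=cv2.cvtColor(cv2.imread(f),cv2.COLOR_BGR2GRAY)[r[0]:r[1],r[2]:r[3]]
    nn,l,s,ce=cv2.connectedComponentsWithStats((g<80).astype(np.uint8));k=1+np.argmax(s[1:,4]);print(n,s[k],ce[k]+[r[2],r[0]]);return ce[k]+[r[2],r[0]]
t=ctr('top','pics/top0.png',(205,240,248,285));ctr('top5','pics/t5.png',(205,240,248,285))
s=ctr('side','pics/side0.png',(200,220,285,318))
Pm=lambda n:(lambda c:c['mtx']@np.c_[c['R'],c['t']])(eyes.get_calibration(n))
X=cv2.triangulatePoints(Pm('top'),Pm('side'),t.reshape(2,1),s.reshape(2,1));print(X[:3,0]/X[3,0])
for nm,r in dict(bottle=(190,230,180,222),jar=(208,245,420,460),seal=(272,298,348,376)).items():
    print(nm,np.abs(a-b)[r[0]:r[1],r[2]:r[3]].mean().round(2))
```

```text
top [ 11  10  16  16 199] [266.56281407 222.23115578]
top5 [ 11  10  16  16 191] [266.45549738 222.2460733 ]
side [  8   4  16  13 167] [300.45508982 209.82634731]
[0.55429116 0.08102386 0.09146816]
bottle 2.47
jar 2.37
seal 2.23
```

The height comes out at about 92–95 mm, which doesn't settle it. There is plenty of time, so I'll press again with finer force readings. This is harmless with the lever in click 3.

arm_command:
  series:
    - [0,0,4,0,0,0,0]
    - [0,0,4,0,0,0,0]
    - [0,0,4,0,0,0,0]
    - [0,0,4,0,0,0,0]
    - [0,0,0,4,0,0,0]
    - [0,0,0,4,0,0,0]
    - [0,0,0,2,0,0,0]
    - [0,0,0,0.2,0,0,0]
    - [0,0,0,0,0,0,0]
    - [0,0,0,0,0,0,0]

```text
time: 13.4
tool_pos: [0.5556, 0.0819, 0.102]
ee_rot: [3.139, -0.0, 1.529]
wrist_force: [-0.3, -0.5, 0.8]
width: 0.0002
```

arm_command:
  series:
    - [0,0,0,0.2,0,0,0]
    - [0,0,0,0,0,0,0]
    - [0,0,0,0,0,0,0]

```text
time: 13.7
tool_pos: [0.5546, 0.0819, 0.0992]
ee_rot: [3.14, -0.0, 1.529]
wrist_force: [-0.6, 0.7, -0.1]
width: 0.0005
```

arm_command:
  series:
    - [0,0,0,0.2,0,0,0]
    - [0,0,0,0,0,0,0]
    - [0,0,0,0,0,0,0]

```text
time: 14.0
tool_pos: [0.5546, 0.0819, 0.097]
ee_rot: [3.14, -0.0, 1.529]
wrist_force: [0.4, -0.3, 2.1]
width: 0.0006
```

arm_command:
  series:
    - [0,0,0,0.1,0,0,0]
    - [0,0,0,0,0,0,0]
    - [0,0,0,0,0,0,0]

```text
time: 14.3
tool_pos: [0.5546, 0.0819, 0.0958]
ee_rot: [3.141, -0.0, 1.529]
wrist_force: [1.0, 0.1, 2.7]
width: 0.0004
```

arm_command:
  series:
    - [0,0,0,0.1,0,0,0]
    - [0,0,0,0,0,0,0]
    - [0,0,0,0,0,0,0]

```text
time: 14.6
tool_pos: [0.5546, 0.0819, 0.0947]
ee_rot: [3.141, -0.0, 1.529]
wrist_force: [1.4, 0.3, 3.1]
width: 0.0002
```

arm_command:
  series:
    - [0,0,0,0.1,0,0,0]
    - [0,0,0,0,0,0,0]
    - [0,0,0,0,0,0,0]

```text
time: 14.9
tool_pos: [0.5546, 0.0819, 0.0937]
ee_rot: [3.141, -0.0, 1.529]
wrist_force: [1.6, 1.0, 2.2]
width: 0.0005
```

arm_command:
  series:
    - [0,0,0,0.2,0,0,0]
    - [0,0,0,0,0,0,0]
    - [0,0,0,0,0,0,0]

```text
time: 15.2
tool_pos: [0.5546, 0.0819, 0.0918]
ee_rot: [3.141, -0.0, 1.529]
wrist_force: [1.6, 0.6, 4.5]
width: 0.0005
```

Contact starts at about 97 mm with a soft 2 to 4.5 N spring, and the hard stop is at 91 mm, so that is the full 6 mm stroke. Finish this press and retreat.

arm_command:
  series:
    - [0,0,0,0.2,0,0,0]
    - [0,0,0,0.1,0,0,0]
    - [0,0,0,0,0,0,0]
    - [0,0,0,0,0,0,0]

```text
time: 15.6
tool_pos: [0.5546, 0.0819, 0.0911]
ee_rot: [3.14, -0.0, 1.529]
wrist_force: [-1.5, -0.3, 13.4]
width: 0.0003
```

arm_command:
  series:
    - [0,0,0,-0.5,0,0,0]
    - [0,0,0,-1,0,0,0]
    - [0,0,0,-3,0,0,0]
    - [0,0,0,-4,0,0,0]
    - [0,0,-4,-3,0,0,0]
    - [0,0,-4,0,0,0,0]
    - [0,0,-4,0,0,0,0]
    - [0,0,-4,0,0,0,0]
    - [0,0,0,0,0,0,0]
    - [0,0,0,0,0,0,0]
    - [0,0,0,0,0,0,0]

```text
time: 16.7
tool_pos: [0.3946, 0.0884, 0.203]
ee_rot: [-3.14, 0.0, 1.529]
wrist_force: [-0.2, -0.3, 0.4]
width: 0.0002
```

Run:
```python
from h import *
from bench import job
st();a=cv2.imread('pics/t5.png').astype(int);b=eyes.snapshot('top').astype(int)
print('change vs last top view: dryer',np.abs(a-b)[186:265,240:408].mean(),'max',np.abs(a-b)[186:265,240:408].max(),'objs',[np.abs(a-b)[r[0]:r[1],r[2]:r[3]].mean().round(2) for r in((190,230,180,222),(208,245,420,460),(272,298,348,376))])
print(job.close_job())
```

```text
16.7 xd -0.1604 yd 0.1049 z 0.2030 [-0.16 -0.3   0.43] [-3.14   0.     1.529]
change vs last top view: dryer 1.300055254169178 max 8 objs [np.float64(1.44), np.float64(1.74), np.float64(1.48)]
the job is handed in; nothing more can be done
None
```

I pushed the lever from off to the third click with the shut fingertips, pressed the start button fully down, let it come back up, and handed the job in at about 17 s. No verdict is reported.

- **Lever:** the wrist view put it at y = -22.2 mm against the third-click position of -22 mm. The last top views show it level with that bar. The force readings during the push stayed under about 2 N, though I only read them between moves.
- **Button:** I pressed it twice. The first press met a hard stop at about 15 N, but one height check (92–95 mm) did not rule out that I had hit the surround. I pressed again with finer readings: first contact at about 97 mm, a soft spring, then a hard stop at 91 mm, which matches the 6 mm stroke. In the last top view the dryer top looked as it did after the first press. I did not measure directly that the button is up.
- **Seal, jar and bottle:** they show only image noise between the top views, so they have not visibly moved.
- **Arm:** it finished clear of everything, with wrist force near zero.

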